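# Slide the card terminal into its charging dock

## Robot

A 6-joint arm with a two-finger parallel gripper is mounted at the origin on a cart in front of the work surface, level with it; the furniture and walls round the work are solid. World frame = base frame: x ahead of the robot, y to its left, z up, the work surface at z = 0. Lengths are in m, angles in rad, forces in N, time in s.
With the tool pointing down it reaches from about 0.275 to 0.825 m from the base axis. Payload 4.9 kg.
Tool frame: the origin (TCP) lies midway between the tips of the shut fingers; the grasp point (between the pads) lies 19 mm behind it (grip_point_offset is the distance from the TCP to the grasp point, in m); z points along the fingers, y is the line along which they close (so a half turn about z gives the same grasp; the last joint's range is limited). The gripper opens to 85 mm and grips with 20 to 120 N. Pads are 22 mm wide; open, the fingers measure 114 mm over their backs; the gripper's body (76 mm by 85 mm) begins 54 mm behind the grasp point. The pads swing forward as they close: fully open they stand 13 mm farther back than shut.
Start: joints at [1.1, 0.326, -0.193, 1.052, 0, 1.437], TCP at [0.182, 0.519, 0.231] pointing down, gripper open.
Joint ranges: [-2.65, 2.65], [-0.97, 1.79], [-1.3, 1.35], [-1.93, 2.1], [-1.47, 1.37], [-3.14, 3.14]. Speed limits (rad/s): [2.57, 2.57, 3.14, 3.14, 3.14, 3.14].

## Interface

Orientations are given as a rotation vector (axis times angle).
In Python, from cell import * gives the robot as it stands. Calls block until the motion is done:
- movep(position, orientation): joint-space move of the TCP to a pose.
- move_l(position, velocity=0.15, rot=None, until_force=None): straight line of the TCP; rot=None keeps the orientation; velocity is the mean speed in m/s. With until_force (N) it stops when the force on the tool has changed by that much, and returns True; else False.
- set_joints(angles): joint-space move.
- let_go() and grab(newtons=None): open the fingers fully, or close them until they stop; newtons is the grip in N (None keeps the last).
- sleep(seconds).
- ik(position, orientation): joint angles nearest the present ones, or None.
- get_state(): the state.
- grab_frame(name): name is "scene" or "top" or "wrist"; returns a dict with "img" (420x560x3 uint8, red, green, blue), "fx", "fy", "cx", "cy" (pixels), "k1" (the pictures are not rectified: a ray, as slopes to the right and down, at radius r is drawn at 1 + k1 r^2 times it, then the intrinsics apply), "cam_to_world" (4x4, takes a point from camera to world coordinates); the wrist camera has in their place "T_tool_cam" (4x4, takes a point from camera to tool coordinates, whose origin is the TCP and whose axes are the flange's). Camera axes: x right, y down, z forward; pixel columns grow to the right and rows downward; lengths in m; the calibration is good to about 2 mm. A picture is of the moment at which its call begins: read the wrist's pose just before it. There is no depth.
A pose or a line that the arm cannot do raises MotionError and nothing moves.
- sign_off(): hands the job in; it is judged then, once.
Trained networks look in the newest picture that a camera, given by its name, has taken for a name from the list of things; names that differ only in an ending like _2 or _b are one class to them, and where a whole thing is asked for, a point or a joint stands for the part that bears it (a point fixed in the world has none). Each returns a list of dicts, best first, with "score" (0 to 1); they miss things now and then, are a little off and sometimes report something else, mostly with a low value. They report only what shows in the picture. A call takes as long as a camera call. They do not tell look-alikes from the thing itself.
- spot_in(camera, name): "centre" ([column, row] in pixels, amid what is visible of it).
- silhouettes(camera, name): "mask" (420x560 bool, what is visible of it) and "centre" ([column, row] in pixels, amid what is visible of it).
- tip_of(camera, name): "centre" ([column, row] in pixels: a listed point, or the origin of a listed thing).
The state is a dict: "clock": time; "q": joint angles; "joint_velocities": joint speeds; "tau": joint torques, N m; "position": TCP position; "eef_rot": TCP orientation; "contact_force": force on the tool from outside, world axes, zero at the start; "wrist_torque": the same for the moment, N m; "finger_gap": opening from 0.0 (shut) to 1.0 (fully open); "grasp_force": force on a finger pad.
Only numpy, scipy, OpenCV 4.12 (cv2) and the standard library are available. Lean on these libraries where they do the work, as an engineer would, in place of code of your own. Each camera call takes 0.05 s, during which the arm holds its last target. There are 200 camera calls.

## Task

Put the card terminal on charge: without picking it up, push it flat along the counter, screen end first, squarely between the two cheeks of the charging dock until it is fully home and both spring catches have snapped in behind it. Then take the fingers away, and leave the cup, the pen, the cards and the sugar caddy where they are.

Things in the scene. Friction and masses are not known exactly. Their poses are not given: they have to be found in the camera images.
- terminal (a point): white hand-held card terminal with a black face, 150 x 78 mm in plan, 21 mm thick, about 0.24 kg, loose on its back on the counter. Point: its middle, 11 mm above its underside. x along its length to the screen end (which enters the dock first), y to the left of x, z up. Plan corners rounded, radius 14 mm; ends flat over the middle 50 mm, sides over the middle 122 mm. It stops when the push stops
- terminal_front (a point): middle of the terminal's screen-end face, 75 mm from its middle, 11 mm above its underside; same axes. At the start the terminal lies askew in front of the dock, left of the dock's centre line as one looks in through the mouth (the robot's side)
- dock: dark charging dock screwed to the counter, open-floored: the terminal slides on the counter. Origin: on the counter where the middle of a fully home terminal comes to rest (or up to 2.5 mm beyond). x = push-in direction, y = left looking in, z up. Two parallel cheeks 27 mm high, 15 mm thick, inner faces at y = +-41.5 mm (83 mm gap, 2.5 mm to spare each side), from x = -80 mm to the head at the back
- dock_mouth (a point): on the dock's centre line between the outer tips of the lead-ins, 104 mm before the dock's origin, 11 mm above the counter; axes as the dock. The lead-ins, as high as the cheeks, flare outward 24 degrees from x = -80 mm to here; the mouth is about 105 mm wide inside, 133 mm outside
- dock_seat (a point): 11 mm above the dock's origin; axes as the dock: where the terminal's middle is when home. The head across the back is 40 mm high; its face is a hard stop 77.5 mm ahead of here, so a home terminal can still go 2.5 mm too far, which does no harm; a lead runs from the head's back to 170 mm
- catch_left (a joint): spring catch: upright steel roller, 13 mm in diameter, 4 to 22 mm above the counter, in the left cheek at dock x = -73, y = +41.5 mm. 0 = sprung out, 6.5 mm into the gap; grows (m) as pressed in, 0.004 with a terminal passing; 1.5 to 2.7 N. Free width between the two: 70 mm, room for shut or little-opened fingers. In the last 12 mm it snaps out round the terminal's rear corner and keeps it in
- catch_right (a joint): the same in the right cheek (y = -41.5 mm)
- contacts (a joint): four sprung brass charging contacts in the face of the dock's head, 10 mm above the counter, on the centre line. 0 = out, 6.5 mm before the stop; grows (m) as the terminal presses them in: 0.004 to 0.006 when it is home, 0.0065 at the stop. They push back with about 1.2 N; the whole push takes up to about 12 N
- espresso_cup: white espresso cup, 78 mm wide and 55 mm high, 99 mm with its ear; origin under its middle; to be left alone
- till_pen: black pen lying on the counter, 133 mm long, 12 mm high; origin under its middle, x along it; to be left alone
- loyalty_cards: stack of green and white cards, 95 x 71 mm, 15 mm high; origin under its middle; to be left alone
- sugar_caddy: white porcelain caddy with sugar sachets, 74 x 77 mm, 60 mm high; origin under its middle; to be left alone
Things that resemble listed ones, but are neither listed nor needed, are in the scene too. Leave any pink look-alike of the part that bears terminal alone.

How it is judged:
By the outcome, as a careful person would: the job done as asked, in the order asked, and still so for the second after the job is handed in, with the robot touching nothing.
It also fails if it takes over 51 s, if anything falls off the work surface, if the arm or the gripper's body presses on something with over 40 N, if the wrist force passes 120 N, or if a joint passes its speed limit or range.

## Working session

There is one attempt and no reset: what is moved stays moved. The work goes in short steps, each a Python script; the robot and the scene stay as the last script left them, time stands still between calls to the robot, and variables do not carry over. Pictures are saved under pics/ and viewed, at most 10 in all, crops included, and the job is handed in when it is done.

```bash
mkdir -p pics
cat > h.py <<'E'
from cell import *
import numpy as np, cv2
from scipy.spatial.transform import Rotation as R
def shot(cam):
    s=get_state(); f=grab_frame(cam)
    if "cam_to_world" in f: T=np.array(f["cam_to_world"])
    else:
        W=np.eye(4); W[:3,:3]=R.from_rotvec(s["eef_rot"]).as_matrix(); W[:3,3]=s["position"]; T=W@np.array(f["T_tool_cam"])
    f["T"]=T; return f
def cal(f): return np.array([[f["fx"],0,f["cx"]],[0,f["fy"],f["cy"]],[0,0,1.]]),np.array([f["k1"],0,0,0,0.])
def p2w(f,px,z):
    K,d=cal(f); u=cv2.undistortPoints(np.array(px,float).reshape(-1,1,2),K,d).reshape(-1,2)
    r=np.c_[u,np.ones(len(u))]@f["T"][:3,:3].T; o=f["T"][:3,3]
    return o+r*((z-o[2])/r[:,2])[:,None]
def w2p(f,P):
    K,d=cal(f); Ti=np.linalg.inv(f["T"])
    return cv2.projectPoints(np.array(P,float).reshape(-1,1,3),cv2.Rodrigues(Ti[:3,:3])[0],Ti[:3,3],K,d)[0].reshape(-1,2)
def save(f,n): cv2.imwrite("pics/"+n,f["img"][:,:,::-1])
E
python3 - <<'E'
from h import *
np.set_printoptions(precision=4,suppress=True)
s=get_state(); print(s["clock"],s["position"],s["eef_rot"])
for c in ["top","scene"]:
    f=shot(c); save(f,c+"1.png"); print(c,f["T"][:3,3])
    for n,z in [("terminal",.011),("terminal_front",.011),("dock_mouth",.011),("dock_seat",.011),("dock",0),("espresso_cup",0),("till_pen",0),("loyalty_cards",0),("sugar_caddy",0)]:
        for r in tip_of(c,n)[:3]:
            print(n,round(r["score"],2),np.round(r["centre"],1),p2w(f,r["centre"],z)[0])
print(get_state()["clock"])
E
```

```text
0.0 [0.1815 0.5186 0.2305] [-0.5265 -3.0966  0.0027]
top [ 0.3414 -0.1149  1.6   ]
terminal 0.83 [353.4 229.8] [ 0.491  -0.3135  0.011 ]
terminal 0.61 [283.5 222.3] [ 0.5144 -0.0949  0.011 ]
terminal_front 0.97 [256.4 219.1] [ 0.5245 -0.0095  0.011 ]
terminal_front 0.86 [338.3 248.5] [ 0.4325 -0.2656  0.011 ]
dock_mouth 0.66 [251.5 204.4] [0.5713 0.0064 0.011 ]
dock_seat 0.78 [218.3 202.2] [0.5783 0.1115 0.011 ]
dock 0.85 [216.2 202. ] [0.5806 0.1198 0.    ]
espresso_cup 0.94 [405.9 214.5] [ 0.5407 -0.4803  0.    ]
espresso_cup 0.25 [218.2 200.9] [0.5842 0.1135 0.    ]
till_pen 0.49 [403.9 214.3] [ 0.5413 -0.4741  0.    ]
till_pen 0.46 [180.8 263. ] [0.3875 0.2266 0.    ]
till_pen 0.4 [282.5 156.2] [ 0.7297 -0.0912  0.    ]
loyalty_cards 0.77 [281.  152.6] [ 0.7416 -0.0863  0.    ]
sugar_caddy 0.68 [371.5 177.4] [ 0.6598 -0.3752  0.    ]
scene [-0.0592 -0.5569  0.9104]
terminal 0.77 [330.3 278.3] [ 0.4852 -0.3139  0.011 ]
terminal 0.56 [269.5 229.6] [ 0.5181 -0.1047  0.011 ]
terminal_front 0.84 [302.7 283. ] [ 0.4346 -0.268   0.011 ]
terminal_front 0.57 [245.3 214.6] [ 0.5207 -0.0201  0.011 ]
dock_mouth 0.65 [250.8 197.7] [0.5787 0.0075 0.011 ]
dock_seat 0.84 [226.6 181. ] [0.5887 0.1058 0.011 ]
dock 0.76 [227. 184.] [0.5878 0.1048 0.    ]
espresso_cup 0.77 [400.4 300.2] [ 0.5388 -0.475   0.    ]
till_pen 0.51 [144.8 206.9] [0.3832 0.228  0.    ]
loyalty_cards 0.59 [311.6 183.6] [ 0.7375 -0.0928  0.    ]
sugar_caddy 0.59 [386.5 246.4] [ 0.6615 -0.3759 -0.    ]
1.0
```

```bash
python3 -c "
import cv2
a=cv2.imread('pics/top1.png')[120:300,150:450]
cv2.imwrite('pics/top1c.png',cv2.resize(a,None,fx=2.6,fy=2.6,interpolation=cv2.INTER_CUBIC))"
```

```text
(no output)
```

View pics/top1c.png

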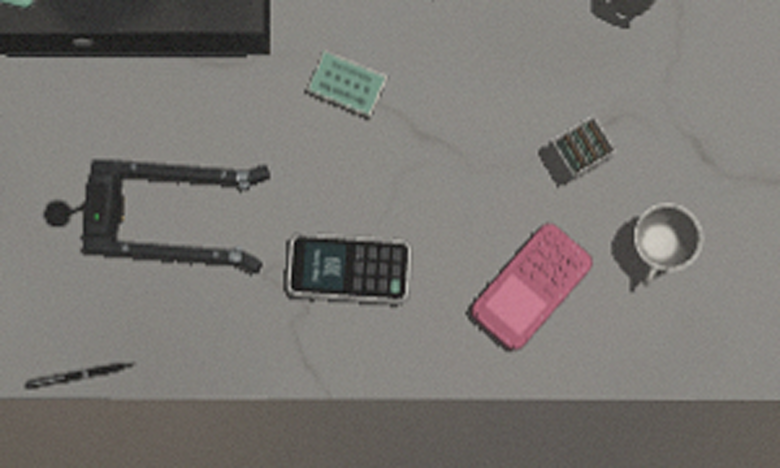

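View pics/scene1.png

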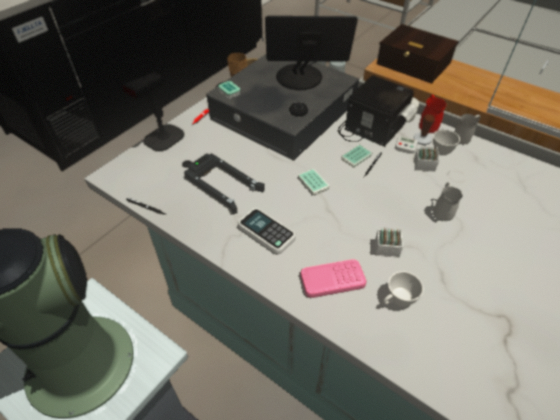

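The top view shows the dock opening towards −y, with its head at about crop px (100,210) and its mouth at about (262,220). The real terminal is at crop (348,268), screen end towards the dock and left of the centre line. The pink decoy is at (535,285). Next I move above for one close look.

```bash
cat >> h.py <<'E'
def down(deg):
    "tool down, tool y at world angle deg"
    p=np.radians((deg+90)/2); return np.pi*np.array([np.cos(p),np.sin(p),0])
def ortho(f,x0,x1,y0,y1,z,s=0.0005):
    "rows: x from x1 down to x0; columns: y from y1 down to y0"
    X,Y=np.meshgrid(np.arange(x1,x0,-s),np.arange(y1,y0,-s),indexing="ij")
    m=w2p(f,np.c_[X.ravel(),Y.ravel(),np.full(X.size,z)]).astype(np.float32)
    return cv2.remap(f["img"],m[:,0].reshape(X.shape),m[:,1].reshape(X.shape),cv2.INTER_LINEAR)
def maskrect(f,cam,name,z,near):
    best=None
    for r in silhouettes(cam,name):
        p=p2w(f,r["centre"],z)[0]
        if np.hypot(*(p[:2]-near))<0.06:
            c=max(cv2.findContours(r["mask"].astype(np.uint8),cv2.RETR_EXTERNAL,cv2.CHAIN_APPROX_NONE)[0],key=len)
            w=p2w(f,c.reshape(-1,2),z)[:,:2]
            return r["score"],cv2.minAreaRect((w*1000).astype(np.float32))
E
python3 - <<'E'
from h import *
np.set_printoptions(precision=4,suppress=True)
movep([0.50,-0.01,0.36],down(84)); s=get_state(); print(s["clock"],s["position"],s["q"])
f=shot("wrist"); save(f,"w1.png"); print(f["T"][:3,3],f["fx"])
for n,z in [("terminal",.011),("terminal_front",.011),("dock_mouth",.011),("dock_seat",.011),("catch_left",.013),("catch_right",.013)]:
    for r in tip_of("wrist",n)[:3]: print(n,round(r["score"],2),np.round(r["centre"],1),p2w(f,r["centre"],z)[0])
print(maskrect(f,"wrist","terminal",.021,(.516,-.1)))
cv2.imwrite("pics/o1.png",ortho(f,.44,.70,-.2,.2,.021)[:,:,::-1])
print(get_state()["clock"])
E
```

```text
3.25 [ 0.4999 -0.0093  0.3598] [-0.1665  0.1787 -0.0621  1.3303  0.0002 -0.0629]
[ 0.4322 -0.001   0.5029] 325.852118372564
terminal 0.95 [220.7 178.3] [ 0.5096 -0.1013  0.011 ]
terminal 0.56 [ 84.2 181.2] [ 0.4906 -0.3168  0.011 ]
terminal_front 0.96 [273.4 177.5] [ 0.5168 -0.0209  0.011 ]
terminal_front 0.77 [105.5 137.4] [ 0.4287 -0.2661  0.011 ]Traceback (most recent call last):
  File "<stdin>", line 6, in <module>
ValueError: it knows: dock, dock_mouth, dock_seat, espresso_cup, loyalty_cards, sugar_caddy, terminal, terminal_front, till_pen
```

Run:
```python
from h import *
np.set_printoptions(precision=4,suppress=True)
f=shot("wrist"); 
for n,z in [("dock_mouth",.011),("dock_seat",.011),("dock",0)]:
    for r in tip_of("wrist",n)[:3]: print(n,round(r["score"],2),np.round(r["centre"],1),p2w(f,r["centre"],z)[0])
print(maskrect(f,"wrist","terminal",.021,(.516,-.1)))
o=ortho(f,.44,.70,-.2,.2,.021)[:,:,::-1].copy()
for k in range(0,800,100): cv2.line(o,(k,0),(k,6),(0,0,255),1)
for k in range(0,520,100): cv2.line(o,(0,k),(6,k),(0,0,255),1)
cv2.imwrite("pics/o1.png",o); 
print(get_state()["clock"])
```

```text
(0.93, ((510.47943115234375, -93.98745727539062), (150.06761169433594, 81.95186614990234), 85.93795776367188))
3.75
```

View pics/o1.png

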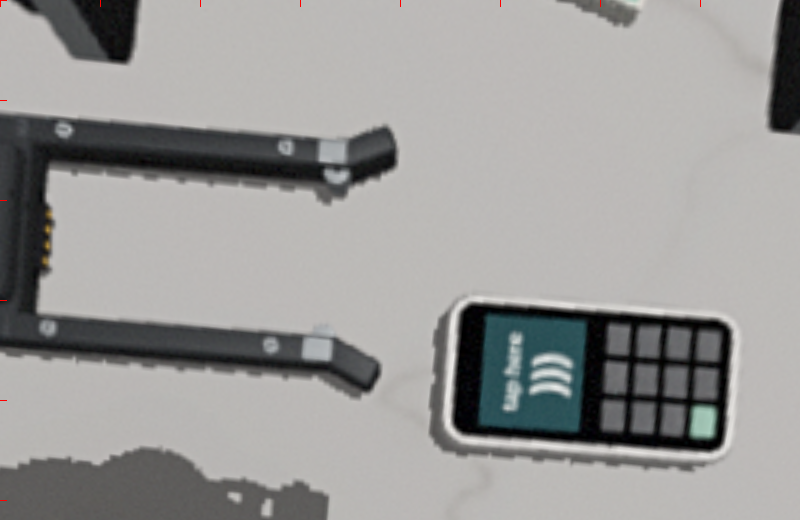

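The rectified image is clear at 0.5 mm/px. The cheek screws at (48,327), (270,345), (64,130) and (286,147) give a dock heading of 4.5° off +y, a cheek spacing of 97.6 mm (98 expected) and the seat at (0.579, 0.1095). The terminal's centre is at px (590,378), so (0.511, −0.095), with a heading of about 3.9°, 52 mm left of the centre line. I'll push it sideways with the open fingers, which also squares it.

```bash
cat >> h.py <<'E'
A=np.radians(4.5); SEAT=np.array([.5791,.1095]); D=np.array([np.sin(A),np.cos(A)]); L=np.array([-D[1],D[0]])
def W(a,l,z): return np.r_[SEAT+a*D+l*L,z]
def dk(p): v=np.array(p[:2])-SEAT; return np.array([v@D,v@L])*1000
def orthod(f,n,z=.021,a0=-.31,a1=.09,l=.13,s=.0005):
    "dock-frame view: columns along from a1 down to a0, rows from right(-l) to left(+l)"
    Lg,Ag=np.meshgrid(np.arange(-l,l,s),np.arange(a1,a0,-s),indexing="ij")
    P=SEAT+Ag.reshape(-1,1)*D+Lg.reshape(-1,1)*L
    m=w2p(f,np.c_[P,np.full(len(P),z)]).astype(np.float32)
    o=cv2.remap(f["img"],m[:,0].reshape(Ag.shape),m[:,1].reshape(Ag.shape),cv2.INTER_LINEAR)[:,:,::-1].copy()
    cv2.line(o,(0,o.shape[0]//2),(o.shape[1],o.shape[0]//2),(0,0,255),1)
    cv2.imwrite("pics/"+n,o)
E
python3 - <<'E'
from h import *
np.set_printoptions(precision=4,suppress=True)
movep(W(-.209,.116,.06),down(85.5))
print(move_l(W(-.209,.116,-.004),.08,until_force=8)); s=get_state(); print(s["clock"],s["position"],dk(s["position"]))
z=s["position"][2]
print(move_l(W(-.209,.054,z),.06,until_force=15)); s=get_state(); print(s["clock"],s["position"],dk(s["position"]),s["contact_force"])
f=shot("wrist"); orthod(f,"o2.png"); print(f["T"][:3,3])
r=maskrect(f,"wrist","terminal",.016,W(-.209,0,0)[:2]); print(r, r and dk(np.array(r[1][0])/1000))
E
```

```text
False
5.9 [ 0.4474 -0.0898 -0.0037] [-209.0608  115.6379]
False
7.0833 [ 0.5091 -0.0947 -0.0036] [-209.0232   53.766 ] [-0.234  -0.3136 -1.131 ]
[ 0.4411 -0.0881  0.1395]
(0.94, ((532.5346069335938, -95.33711242675781), (100.7128677368164, 40.223548889160156), 85.50106048583984)) [-207.8591   30.3505]
```

View pics/o2.png

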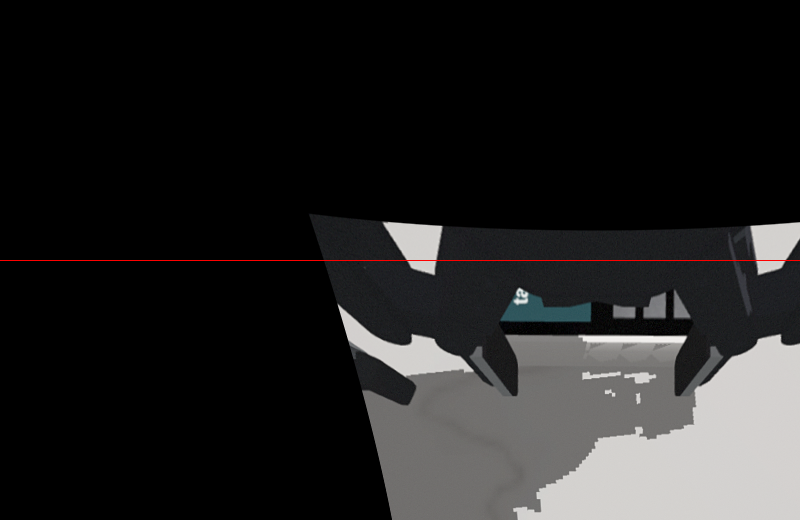

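The near edge of the terminal is at row ~340 (lateral ≈ 40 mm), so the terminal is about 3 mm left of the centre line. It lies parallel to the dock. I'll push the last 3 mm, retreat, shut the fingers and look from behind.

Run:
```python
from h import *
np.set_printoptions(precision=4,suppress=True)
move_l(W(-.209,.0503,-.0037),.03,until_force=15)
move_l(W(-.209,.068,-.0037),.08)
move_l(W(-.209,.10,.10),.2)
rot=down(85.5+90); q=ik(W(-.34,0,.26),rot); print(q)
rot2=down(85.5-90); print(ik(W(-.34,0,.26),rot2))
print(ik(W(-.34,0,.3),down(85.5)))
print(get_state()["clock"],get_state()["q"])
```

```text
[-0.517   0.4009 -0.0084  1.1615  0.     -2.0093]
[-0.517   0.4009 -0.0084  1.1615  0.      1.1323]
[-0.517   0.386   0.07    1.2548  0.     -0.4385]
8.525 [-0.3506  0.3249 -0.5752  0.6699  0.0001 -0.2721]
```

Run:
```python
from h import *
np.set_printoptions(precision=4,suppress=True)
movep(W(-.32,0,.27),down(-4.5)); grab(20)
print(get_state()["clock"],get_state()["finger_gap"])
f=shot("wrist"); orthod(f,"o3.png"); print(f["T"][:3,3],dk(f["T"][:2,3]))
r=maskrect(f,"wrist","terminal",.016,W(-.209,0,0)[:2]); print(r, r and dk(np.array(r[1][0])/1000))
for n in ["terminal","terminal_front","dock_mouth","dock_seat"]:
    for r in tip_of("wrist",n)[:2]: print(n,round(r["score"],2),dk(p2w(f,r["centre"],.011)[0]))
```

```text
10.5833 -3.002717042175946e-05
[ 0.5595 -0.1402  0.4131] [-250.4563   -0.0792]
(0.55, ((561.3844604492188, -100.10916900634766), (150.5648956298828, 79.7770004272461), 84.93476104736328)) [-210.353     1.2152]
terminal 0.92 [-431.8087   60.2383]
terminal 0.56 [-211.8344   -0.4419]
terminal_front 0.81 [-134.6931    0.107 ]
terminal_front 0.71 [-382.4401  114.842 ]
dock_seat 0.71 [-187.8655 -171.3439]
```

View pics/o3.png

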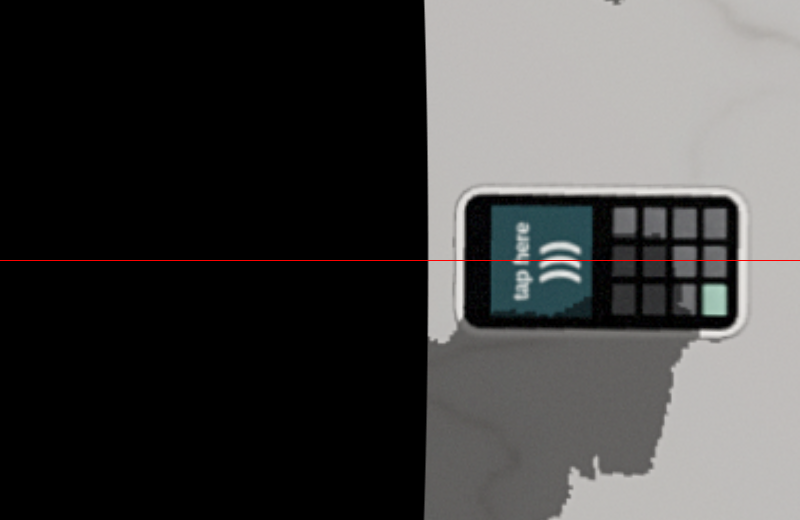

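The terminal is square: rows 187–336 give a lateral offset of +0.7 mm, and columns 456–748 put its rear face at about −286 mm. I'll push along the dock axis with shut fingers and check partway.

Run:
```python
from h import *
np.set_printoptions(precision=4,suppress=True)
move_l(W(-.32,0.0005,.03),.2)
print(move_l(W(-.32,0.0005,.008),.08,until_force=8))
print(move_l(W(-.20,0.0,.008),.06,until_force=20))
s=get_state(); print(s["clock"],dk(s["position"]),s["position"][2],s["contact_force"])
f=shot("wrist"); orthod(f,"o4.png"); print(dk(f["T"][:2,3]),f["T"][2,3])
g=shot("top")
for n in ["terminal","terminal_front"]:
    for r in tip_of("top",n)[:2]: print(n,round(r["score"],2),dk(p2w(g,r["centre"],.011)[0]))
```

```text
False
False
14.8083 [-200.0703   -0.0785] 0.008012916591745523 [ 0.0754 -4.0963  0.8061]
[-130.5727   -0.1623] 0.1511007626087667
terminal 0.79 [-109.2732   -5.9142]
terminal 0.7 [-433.3156   49.5382]
terminal_front 0.78 [-382.1727  113.515 ]
terminal_front 0.54 [-34.1316  -0.6479]
```

View pics/o4.png

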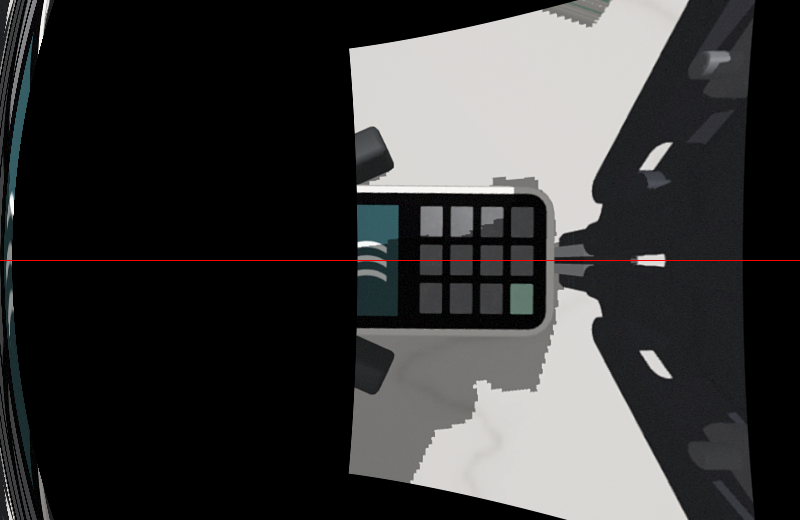

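The terminal is square between the lead-ins (mouth tips at rows ~155 and ~362), with its rear at column 555, so −187 mm. Now the final push, creeping to the stop.

Run:
```python
from h import *
np.set_printoptions(precision=4,suppress=True)
def rep(t):
    s=get_state(); print(t,s["clock"],dk(s["position"]),s["contact_force"])
print(move_l(W(-.095,0,.008),.06,until_force=25)); rep("a")
for a in np.arange(-.0935,-.0785,.0015):
    h=move_l(W(a,0,.008),.02,until_force=14); rep(h)
    if h or -get_state()["contact_force"][1]>16: break
f=shot("wrist"); orthod(f,"o5.png",a0=-.21,a1=.19)
g=shot("top")
for n in ["terminal","terminal_front"]:
    for r in tip_of("top",n)[:2]: print(n,round(r["score"],2),dk(p2w(g,r["centre"],.011)[0]))
```

```text
False
a 16.9083 [-94.433   -0.2693] [-0.5942 -0.4712 -0.6068]
False 17.1583 [-93.258  -0.092] [ 0.2556 -0.0845  0.1607]
False 17.4083 [-91.9357  -0.1318] [-0.3114 -0.0218 -0.4658]
False 17.6583 [-90.6707  -0.2338] [ 0.334  -1.8541 -0.7581]
False 17.9083 [-89.0604  -0.3751] [ 0.83   -2.2744  0.5509]
False 18.1583 [-87.3174  -0.1184] [ 0.2159 -1.0016 -0.2159]
False 18.4083 [-86.1286   0.1527] [-0.1034 -2.7087  1.862 ]
False 18.6583 [-84.6566   0.1791] [-1.0663 -3.4427  2.5043]
False 18.9083 [-84.4281   0.265 ] [-1.3739 -7.1262  2.9668]
False 19.1583 [-84.3361   0.231 ] [ -2.0147 -11.5577   4.0355]
False 19.4083 [-84.2507   0.2787] [ -2.6584 -15.4892   3.7043]
terminal 0.65 [-435.0869   58.2087]
terminal_front 0.62 [-382.0973  121.9347]
terminal_front 0.56 [74.4311 -5.2693]
```

View pics/o5.png

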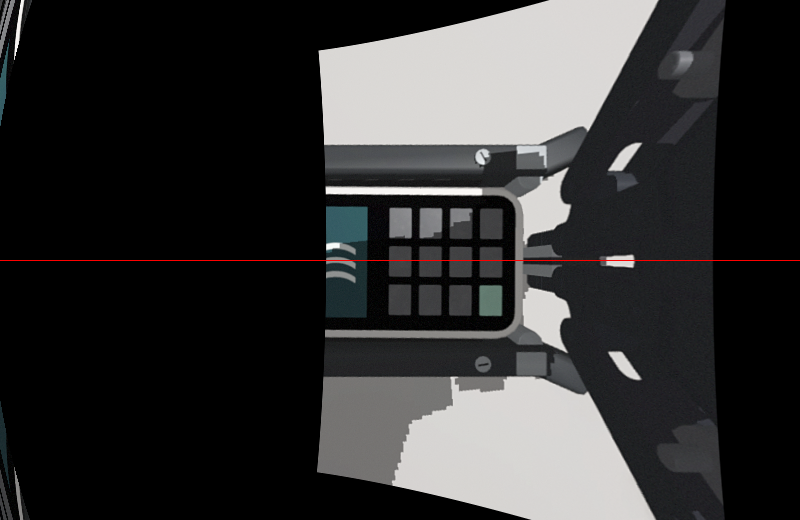

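The fingers met the hard stop at −84.4 mm, where the force climbed with no further motion. Both rollers (about (522,185) and (522,335)) sit behind the rear corners. I'll back off straight and look again.

Run:
```python
from h import *
np.set_printoptions(precision=4,suppress=True)
move_l(W(-.15,0,.008),.08); move_l(W(-.16,0,.22),.2)
f=shot("wrist"); orthod(f,"o6.png",a0=-.21,a1=.19); s=get_state(); print(s["clock"],s["contact_force"])
r=maskrect(f,"wrist","terminal",.016,SEAT); print(r, r and dk(np.array(r[1][0])/1000))
for n in ["terminal","terminal_front","dock_seat"]:
    for r in tip_of("wrist",n)[:2]: print(n,round(r["score"],2),dk(p2w(f,r["centre"],.011)[0]))
```

```text
21.8917 [-0.7633 -0.0918 -0.5678]
(0.75, ((575.6978759765625, 83.57730102539062), (95.041748046875, 78.68279266357422), 85.32762145996094)) [-26.1097   1.3578]
terminal 0.78 [ 0.9152 -0.7333]
```

View pics/o6.png

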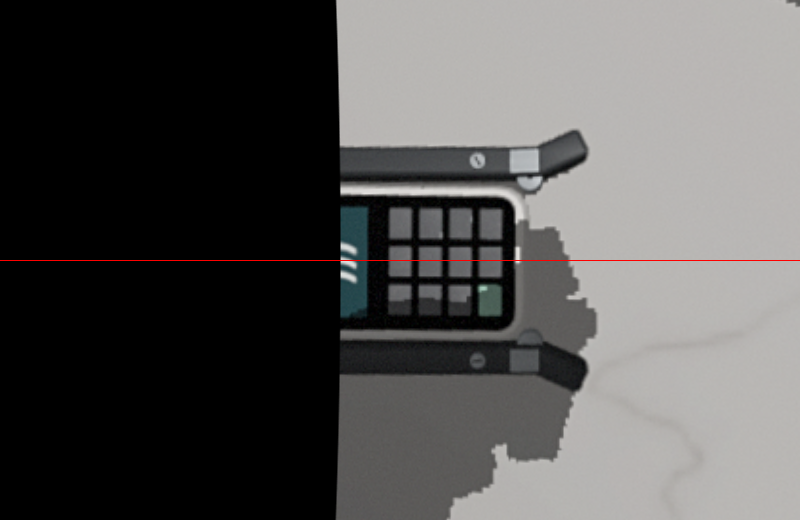

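The terminal is fully home and square. Its rear is at column ~520, and both rollers stand out behind the corners at (530,184) and (530,336). The fingers are clear of everything.

```bash
python3 -c "
from cell import *
print(sign_off(), get_state()['clock'])"
```

```text
the job is handed in; nothing more can be done
the job is handed in; nothing more can be done
```

The card terminal is pushed home in the charging dock, with both catches sprung out behind its rear corners and the fingers clear. The cup, pen, cards and caddy were not touched, and I handed the job in at about 22 s.

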